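# Stand a lacquered bar up on its drying stand

## Robot

A 6-joint arm with a two-finger parallel gripper is mounted at the origin on the work surface; the furniture and walls round the work are solid. World frame = base frame: x ahead of the robot, y to its left, z up, the work surface at z = 0. Lengths are in mm, angles in rad, forces in N, time in s.
With the tool pointing down it reaches from about 325 to 900 mm from the base axis. Payload 3.5 kg.
Tool frame: the origin (TCP) lies between the finger pads; the fingertips stand 14 mm ahead of it and the grasp point (between the pads) lies 5 mm behind it (tip_reach is the z of the fingertips in the tool frame, in mm); z points along the fingers, y is the line along which they close (so a half turn about z gives the same grasp; the last joint's range is limited). The gripper opens to 85 mm and grips with 20 to 120 N. Pads are 22 mm wide; open, the fingers measure 114 mm over their backs; the gripper's body (76 mm by 85 mm) begins 54 mm behind the grasp point. The pads swing forward as they close: fully open they stand 13 mm farther back than shut.
Start: joints at [1.036, 0.276, -0.026, 1.268, 0, 1.467], TCP at [261.572, 567.628, 245.313] pointing down, gripper open.
Joint ranges: [-3.12, 3.12], [-0.85, 1.88], [-1.08, 1.24], [-1.95, 2.15], [-1.57, 1.53], [-3.14, 3.14]. Speed limits (rad/s): [2.57, 2.57, 3.14, 3.14, 3.14, 3.14].

## Interface

Orientations are given as a unit quaternion [w, x, y, z].
In Python, from plant import sense, read_camera, camera_params, hand_in, tip_reach gives the robot as it stands.
- The arm moves only by the shell command python3 -m handwheel 'ROWS' [FORCE]. ROWS is JSON, a list that holds one entry, the list of rows, each a list of 7 numbers: the shift along the tool's x, y, z in mm, then the turn, a rotation vector about the tool's x, y, z in degrees, then the finger opening in mm, from 0 to 85.4. A call has 1 to 8 rows; each row is the pose to reach, as a shift and turn from the pose commanded when the call began, along the tool's axes at that moment; what a row does not reach only later rows make up. A row lasts 1/10 s, in which the tool goes at most 50 mm and 8.59 degrees, less where a joint would pass 70% of its speed; a pose out of reach is approached as far as the arm can. A call with a gripper value outside its range is refused whole. The fingers move at their own pace and stop on an object; FORCE is the grip in N (left out, the last holds). Time passes only in rows, so rows that repeat a pose let the fingers close. It gives the time, the measured TCP pose, the force, the opening and the grip force at its end, in the units of the state.
- sense(): the state, without advancing time (a new reading comes with each control period).
- read_camera(name): name is "scene" or "top" or "wrist"; returns the picture (480x640x3 uint8, red, green, blue); there is no depth.
- camera_params(name): a dict with "camera_matrix" (3x3 intrinsics, pixels), "R" (3x3) and "t" (3): a world point X has camera coordinates R X + t. Camera axes: x right, y down, z forward; pixel columns grow to the right and rows downward; lengths in mm; the calibration is good to about 2 mm. A picture is of the moment at which its call begins: read the wrist's pose just before it. camera_params takes no time and is no camera call; for the wrist camera it gives the pose at the moment of the call.
- hand_in(): hands the job in; it is judged then, once.
The state is a dict: "t": time; "joints": joint angles; "joint_velocities": joint speeds; "joint_efforts": joint torques, N m; "eef_pos": TCP position; "eef_rot": TCP orientation; "ft_force": force on the tool from outside, world axes, zero at the start; "torque": the same for the moment, N m; "finger_gap": finger opening in mm; "grasp_force": force on a finger pad.
Only numpy, scipy, OpenCV 4.12 (cv2) and the standard library are available. Lean on these libraries where they do the work, as an engineer would, in place of code of your own. Each camera call takes 0.05 s, during which the arm holds its last target. There are 200 camera calls.

## Task

The freshly lacquered black bar has slumped on its drying stand. Move the slide stop from the parking rail into the slotted strut of the stand, in front of the bar's foot with its toe towards the upright plate, slide it to push the foot in until the bar leans on the plate at about 70 degrees to the bench, and give the wing a quarter turn so that the nut catches under the strut's lips, leaving the stop against the foot. Touch the wet bar with the stop only, and do not disturb the torch, the rubber damper or the tape roll.

Things in the scene. Friction and masses are not known exactly. Their poses are not given: they have to be found in the camera images.
- stand: Drying stand, fixed: grey upright plate 180 wide, 240 high, 10 thick, with galvanised slotted strut running out from its foot towards the robot. Origin: bench level, middle of the plate's front face. x points into the plate, away from the robot, z up. The strut lies along x from -330 to 0 mm, centred on y = 0, its top at z = 21 mm.
- strut_end (a point): Middle of the strut's top at its near end, 330 mm from the plate; axes as the stand's. Strut: 41 wide, 21 high, slot 22 wide open upwards along its whole length and at the near end, lips 5 mm deep, hollow below them down to 6 mm over the bench.
- park: Parking rail, fixed to the bench: 160 mm of the same strut, in which the slide stop stands at the start. Origin: bench level, middle of its length; x along the slot, z up; top at z = 21 mm.
- stop: Slide stop, 0.23 kg: dark steel shoe 88 long, 34 wide, 12 thick, with a crossbar toe 50 wide and 20 high at its front (+x) end. Origin: centre line of the shoe's underside, which rests on the strut's top (21 mm over the bench). x points to the toe, z up; the shoe runs from x = -58 to +30 mm. Two tongues 18.5 wide, 4 deep under it run in the slot; a wing bolt passes through it at x = -40 mm.
- stop_toe (a point): Middle of the toe's front face at the level of the shoe's underside, 29.8 mm ahead of the stop's origin; axes as the stop's.
- stop_wing (a point): Centre of the wing, on the bolt's upright axis, 38 mm above the shoe's underside, 40 mm behind the stop's origin; axes as the stop's. The wing is a black upright grip 42 long, 14 thick, 24 high (26 to 50 mm above the underside), lengthwise along the shoe at bolt angle 0.
- stop_bolt (a joint): Turn of the wing bolt (rad), 0 to 1.571, clockwise seen from above; stiff (0.04 N m), stays where left. Wing and nut turn together. The nut (34 long, 18 wide, round ends, 7 to 13 mm below the shoe's underside) lies along the shoe at 0 and passes the slot (start: 0 to 0.12); at 1.571 it lies across, its ends under the lips.
- bar: Black bar, 200 x 52 x 10 mm, 0.2 to 0.34 kg, foot edge on the strut's top, head on the plate. Origin: mid-length, on the face to the plate; x from foot to head, y across, z out of the face to the robot. It leans at 47 to 53 degrees at the start. The foot's front edge is 78 mm from the plate at 70 degrees, 94 mm at 65, 61 at 75. Pushing the foot in takes up to 12 N; the head slides up the plate.
- bar_foot (a point): Middle of the front (robot-side) edge of the bar's foot end: the edge that the toe pushes.
- bar_head (a point): Middle of the rear edge of the bar's head end: the edge that rests on the plate.
- torch: Black torch, 114 x 36 x 36 mm, lying on the bench; bystander.
- damper_foot: Black rubber damper, a stepped round puck,, 40 mm across, 21 high; bystander.
- tape_roll: Black tape roll, 63 mm across, 19 high; bystander.

How it is judged (in metres and radians):
On the way:
1. the stop is seated in the stand's strut in front of the bar's foot, its toe to the plate (z of stop in the frame of stand between 0.017 and 0.0245 m and y of stop in the frame of stand between -0.004 and 0.004 m and x of stop_toe in the frame of stand below -0.08 m and angle between the x axis of stop and the x axis of stand, either way round below 0.12 rad and value of joint stop_bolt below 0.5 rad and x of bar_foot in the frame of stop_toe above -0.002 m), for 0.1 s.
At the end, for the whole second after the job is handed in: The bar leans at 64 to 76 degrees to the bench (70 plus or minus 6), squarely (within 7 degrees), head within 5 mm of the plate and foot on the strut; the stop is seated in the stand's strut with its toe within 5 mm of the bar's foot; the wing bolt is turned at least 1.2 rad; all at rest (angle between bar's own x axis and vertical between 0.244 and 0.454 rad and x of bar_head in the frame of stand above -0.005 m and z of bar_foot in the frame of stand below 0.03 m and angle between the y axis of bar and the y axis of stand, either way round below 0.12 rad and x of bar_foot in the frame of stop_toe between -0.004 and 0.005 m and z of stop in the frame of stand between 0.018 and 0.0245 m and y of stop in the frame of stand between -0.004 and 0.004 m and value of joint stop_bolt above 1.2 rad and linear speed of each of bar, stop below 0.01 m/s); the robot touches nothing.
It fails at once if the robot touches the bar (contact force between any of the fingers, the arm and bar above 0.3 N).
It fails at once if the torch, the rubber damper or the tape roll is moved more than 25 mm (distance of any of torch, damper_foot, tape_roll from where it was at the start of the episode above 0.025 m).
It also fails if it takes over 58 s, if anything falls off the work surface, if the arm or the gripper's body presses on something with over 40 N, if the wrist force passes 120 N, or if a joint passes its speed limit or range.

## Working session

There is one attempt and no reset: what is moved stays moved. The work goes in short steps, Python scripts to look and compute and a shell command to move; the robot and the scene stay as the last step left them, time stands still between calls to the robot, and variables do not carry over. Pictures are saved under pics/ and viewed, at most 10 in all, crops included, and the job is handed in when it is done.

```bash
mkdir -p pics
cat > h.py <<'E'
import numpy as np, cv2
from plant import sense, read_camera, camera_params
def snap(n,f):
    p=camera_params(n); im=read_camera(n); cv2.imwrite(f'pics/{f}.png',im[:,:,::-1]); 
    np.savez(f'pics/{f}.npz',K=p['camera_matrix'],R=p['R'],t=p['t']); return im
def ray(f,uv,z):
    d=np.load(f'pics/{f}.npz'); K,R,t=d['K'],d['R'],d['t']
    uv=np.atleast_2d(np.float64(uv)); c=-R.T@t
    v=(R.T@np.linalg.inv(K)@np.c_[uv,np.ones(len(uv))].T).T
    return c+v*((z-c[2])/v[:,2])[:,None]
def proj(f,X):
    d=np.load(f'pics/{f}.npz'); q=(d['R']@np.atleast_2d(X).T).T+d['t']; q=(d['K']@q.T).T; return q[:,:2]/q[:,2:]
E
python3 - <<'E'
from h import *
snap('scene','s0');snap('top','t0')
s=sense();print(s)
for f in('s0','t0'):
    d=np.load(f'pics/{f}.npz');print(-d['R'].T@d['t'],d['R'][2])
E
```

```text
{'t': 0.1, 'joints': array([ 1.03559057e+00,  2.77083752e-01, -2.77809443e-02,  1.26800940e+00,
        2.30305528e-05,  1.46741383e+00]), 'joint_velocities': array([ 1.14515587e-03, -3.85296652e-03,  4.55848419e-03, -1.10926019e-03,
        3.89593744e-05, -1.12271852e-03]), 'joint_efforts': array([ 1.18524280e-03, -4.46707785e+01,  2.96129483e+01,  8.43063259e-03,
       -5.80899382e-05, -1.77972261e-06]), 'eef_pos': array([261.2148005 , 567.0267599 , 244.23731846]), 'eef_rot': array([-3.37035768e-04,  2.14237880e-01,  9.76780964e-01, -9.82762895e-04]), 'ft_force': array([ 0.24083628, -0.59482482,  0.29865356]), 'torque': array([-0.01248495, -0.01141723, -0.03621657]), 'grasp_force': 0.0, 'finger_gap': 85.5580382422749}
[525.9374542  884.35968352 905.28540125] [ 0.08156088 -0.71671129 -0.69258411]
[451.4264104   67.37307312 973.63929414] [ 0.20156721  0.00751404 -0.97944586]
```

View pics/t0.png

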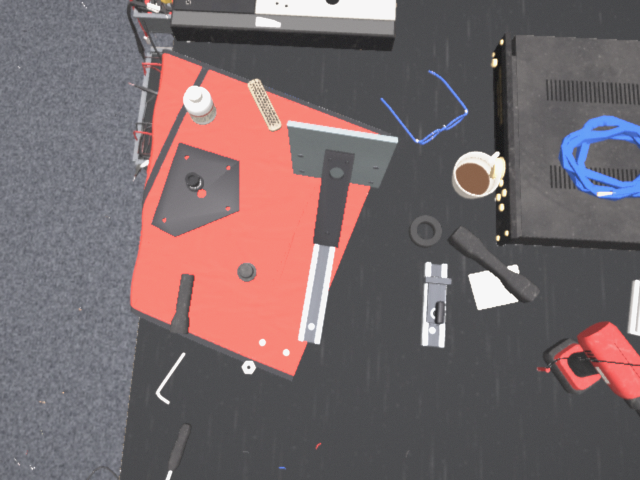

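View pics/s0.png

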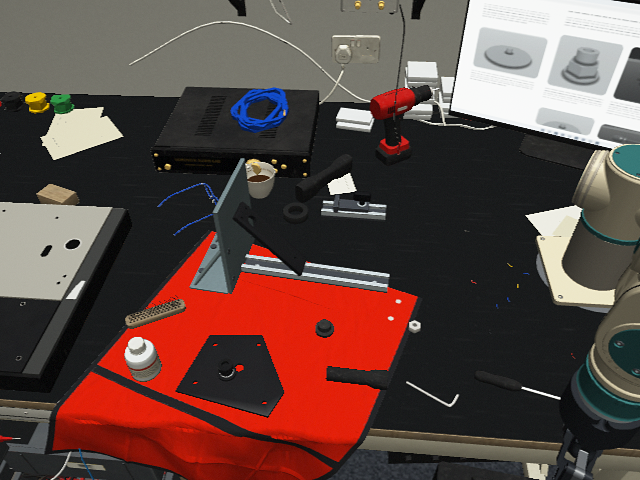

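Top view: the strut runs from about (312,342) to the plate at (340,130), with the bar over its upper part. The park rail is at (435,305), with the stop's toe at (437,281), towards the plate, and its wing near (440,313). The tape roll is at (426,231), the torch at (495,265) and the damper at (247,272).

Run:
```python
from h import *
im=cv2.imread('pics/t0.png')
hsv=cv2.cvtColor(im,cv2.COLOR_BGR2HSV)
m=((hsv[...,1]<60)&(hsv[...,2]>100)).astype(np.uint8)*255
m=cv2.morphologyEx(m,cv2.MORPH_CLOSE,np.ones((9,9)))
for name,(x0,y0,x1,y1) in dict(strut=(285,244,350,350),park=(415,258,455,352)).items():
    q=np.zeros_like(m);q[y0:y1,x0:x1]=m[y0:y1,x0:x1]
    cs=cv2.findContours(q,0,1)[0];c=max(cs,key=cv2.contourArea)
    b=cv2.boxPoints(cv2.minAreaRect(c));print(name,b.tolist());print(ray('t0',b,21).round(1))
c=im[225:360,290:460];cv2.imwrite('pics/c0.png',cv2.resize(c,None,fx=4.4,fy=4.4,interpolation=cv2.INTER_CUBIC))
```

```text
strut [[296.44952392578125, 342.1651306152344], [313.7852783203125, 242.48439025878906], [344.2550048828125, 247.78347778320312], [326.91925048828125, 347.4642333984375]]
[[451.4  98.3  21. ]
 [646.   75.7  21. ]
 [638.5  15.1  21. ]
 [444.6  40.1  21. ]]
park [[419.1207275390625, 345.9482727050781], [424.137939453125, 260.6551818847656], [452.21722412109375, 262.3069152832031], [447.20001220703125, 347.6000061035156]]
[[ 456.7 -134.4   21. ]
 [ 621.2 -142.6   21. ]
 [ 620.9 -197.7   21. ]
 [ 456.4 -187.6   21. ]]
```

View pics/c0.png

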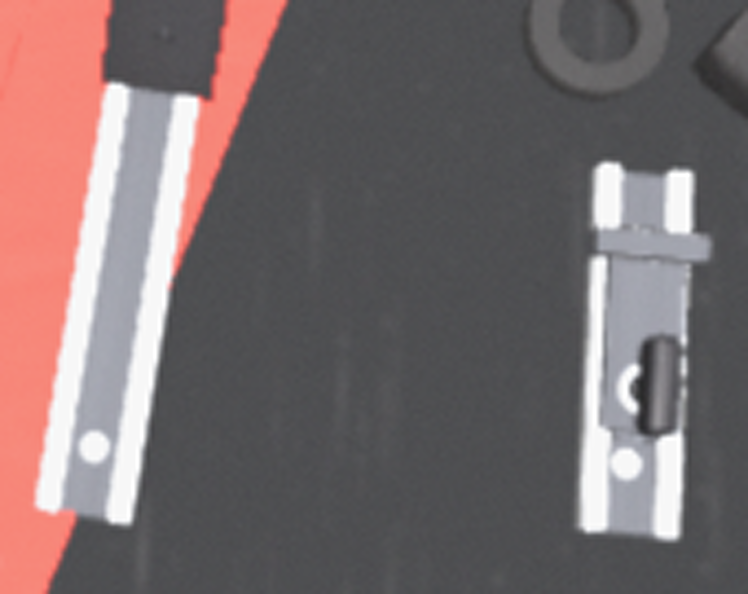

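The crop shows the strut's near corners at (36,510) and (131,523), and the rail's corners at (579,530), (681,540), (594,163) and (694,170). The toe spans (597,240) to (710,248), and the wing top lies along (658,335)–(658,433).

```bash
cat > a.py <<'E'
from h import *
P=lambda l,z:ray('t0',np.array(l)/4.4+[290,225]-.4,z)
s=P([(36,510),(131,523),(106,83),(200,97)],21);near=(s[0]+s[1])/2;far=(s[2]+s[3])/2
ax=(far-near);print('foot dist',np.linalg.norm(ax));yaw=np.degrees(np.arctan2(ax[1],ax[0]));print('strut near',near,'yaw',yaw,np.linalg.norm(s[0]-s[1]))
p=P([(579,530),(681,540),(594,163),(694,170)],21);a=(p[0]+p[1])/2;b=(p[2]+p[3])/2;d=b-a
print('park',(a+b)/2,'yaw',np.degrees(np.arctan2(d[1],d[0])),np.linalg.norm(d))
w=P([(658,335),(658,433)],71);print('wing',w.mean(0),w, np.degrees(np.arctan2(*(w[0]-w[1])[1::-1])))
t=P([(597,240),(710,248)],41);print('toe',t.mean(0))
E
python3 a.py
```

```text
foot dist 190.1092723157926
strut near [452.93502556  75.36180908  21.        ] yaw -6.276104259196816 41.35954187730572
park [ 538.2417849  -163.04477006   21.        ] yaw -1.9671451631521182 161.38363453010956
wing [ 519.21607916 -159.65433233   71.        ] [[ 539.36874256 -159.61885292   71.        ]
 [ 499.06341576 -159.68981173   71.        ]] 0.10087092612880595
toe [ 581.54299656 -165.13726577   41.        ]
```

```bash
cat > d.py <<'E'
import sys
from h import *
from scipy.spatial.transform import Rotation as Ro
# args: x y z yaw(of tool y, deg): shift/turn in tool axes
s=sense();q=s['eef_rot'];R=Ro.from_quat([q[1],q[2],q[3],q[0]]);M=R.as_matrix()
print('t',s['t'],'tcp',s['eef_pos'].round(1),'F',s['ft_force'].round(1),'gap',round(s['finger_gap'],1),'gf',round(s['grasp_force'],1),'yaw',np.degrees(np.arctan2(M[1,1],M[0,1])).round(2),'M',M.round(3).tolist())
if len(sys.argv)>4:
    x,y,z,a=map(float,sys.argv[1:]);a=np.radians(a);Y=np.array([np.cos(a),np.sin(a),0]);Z=np.array([0,0,-1.]);T=np.c_[np.cross(Y,Z),Y,Z]
    print('shift',(M.T@(np.array([x,y,z])-s['eef_pos'])).round(1),'turn',np.degrees(Ro.from_matrix(M.T@T).as_rotvec()).round(1))
E
python3 d.py 519 -161 200 88
python3 -m handwheel '[[[-270,-276,20,0,0,-11,85],[-270,-276,20,0,0,-11,85],[-270,-276,20,0,0,-11,85],[-270,-276,20,0,0,-11,85],[-270,-276,20,0,0,-11,85],[-270,-276,20,0,0,-11,85],[-270,-276,20,0,0,-11,85],[-270,-276,20,0,0,-11,85]]]'
python3 d.py 519 -161 200 88
```

```text
t 0.1 tcp [261.2 567.  244.2] F [ 0.2 -0.6  0.3] gap 85.6 gf 0.0 yaw 65.26 M [[-0.908, 0.419, -0.001], [0.419, 0.908, -0.002], [0.0, -0.002, -1.0]]
shift [-538.8 -553.2   45.3] turn [ -0.1  -0.  -22.7]
t: 0.9
eef_pos: [391.2, 201.4, 224.8]
eef_rot: [-0.0, 0.12, 0.993, -0.0]
ft_force: [0.2, -0.4, 0.3]
finger_gap: 85.0
grasp_force: 0.0
t 0.9 tcp [391.2 201.4 224.8] F [ 0.2 -0.4  0.3] gap 85.0 gf 0.0 yaw 76.18 M [[-0.971, 0.239, -0.001], [0.239, 0.971, -0.001], [0.0, -0.001, -1.0]]
shift [-210.7 -321.4   25. ] turn [ -0.   -0.  -11.8]
```

```bash
python3 -m handwheel '[[[-211,-321,25,0,0,-12,85],[-211,-321,25,0,0,-12,85],[-211,-321,25,0,0,-12,85],[-211,-321,25,0,0,-12,85],[-211,-321,25,0,0,-12,85],[-211,-321,25,0,0,-12,85],[-211,-321,25,0,0,-12,85],[-211,-321,25,0,0,-12,85]]]'
python3 -m handwheel '[[[0,0,0,0,0,0,85],[0,0,0,0,0,0,85],[0,0,0,0,0,0,85]]]'
python3 d.py 519 -161 200 88
python3 - <<'E'
from h import *
snap('wrist','w1')
print(proj('w1',[[519,-161,71],[577,-165,41],[538,-163,21]]))
E
```

```text
t: 1.7
eef_pos: [520.2, -160.4, 199.7]
eef_rot: [-0.0, 0.016, 1.0, 0.0]
ft_force: [1.6, 0.9, -0.1]
finger_gap: 85.5
grasp_force: 0.0
t: 2.0
eef_pos: [519.2, -157.0, 199.9]
eef_rot: [-0.001, 0.015, 1.0, 0.0]
ft_force: [-0.2, 0.1, 0.4]
finger_gap: 85.1
grasp_force: 0.0
t 2.0 tcp [ 519.2 -157.   199.9] F [-0.2  0.1  0.4] gap 85.1 gf 0.0 yaw 88.29 M [[-1.0, 0.03, -0.001], [0.03, 1.0, 0.001], [0.001, 0.001, -1.0]]
shift [ 0.  -4.  -0.1] turn [ 0.1 -0.1  0.3]
[[318.10089053 236.74616604]
 [316.16555016 293.29968053]
 [317.26351958 243.61601103]]
```

View pics/w1.png

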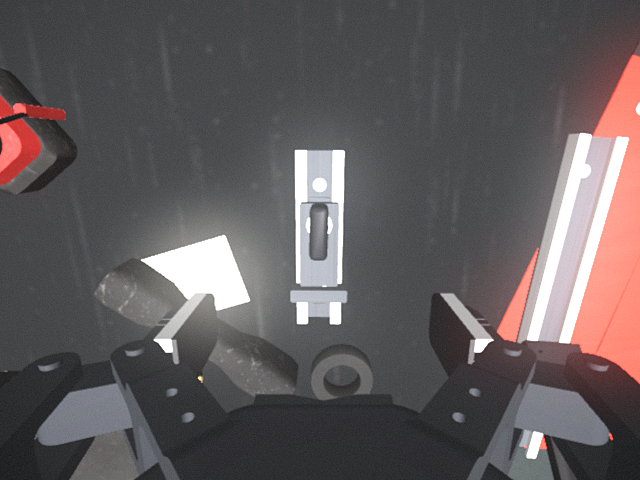

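The wing is at (319,205)–(319,261), the rail at (295,150)–(344,324), and the strut's near end at (570,134)–(628,138). The wing lies along the shoe.

```bash
python3 - <<'E'
from h import *
im=cv2.imread('pics/w1.png')
print('wing',ray('w1',[(319,205),(319,261),(319,233)],71).round(1))
print('railends',ray('w1',[(295,150),(345,150),(295.5,324),(342,324)],21).round(1))
print('toe',ray('w1',[(291,290),(347,291)],41).round(1))
print('strut',ray('w1',[(570,134),(628,138),(553,258)],21).round(1))
E
python3 d.py 518 -161 62 88
```

```text
wing [[ 495.3 -159.5   71. ]
 [ 537.9 -161.    71. ]
 [ 516.2 -160.2   71. ]]
railends [[ 456.6 -178.7   21. ]
 [ 457.9 -137.1   21. ]
 [ 616.3 -186.3   21. ]
 [ 617.7 -142.3   21. ]]
toe [[ 573.3 -186.6   41. ]
 [ 575.7 -138.3   41. ]]
strut [[450.7  48.4  21. ]
 [455.4  96.8  21. ]
 [557.9  48.8  21. ]]
t 2.05 tcp [ 519.2 -156.6  200. ] F [-0.  -0.3 -0.1] gap 85.1 gf 0.0 yaw 88.33 M [[-1.0, 0.029, -0.001], [0.029, 1.0, 0.001], [0.001, 0.001, -1.0]]
shift [  0.9  -4.5 138. ] turn [ 0.  -0.1  0.3]
```

```bash
python3 -m handwheel '[[[2.7,-3.7,50,0,0,0.3,60],[2.7,-3.7,100,0,0,0.3,60],[2.7,-3.7,125,0,0,0.3,60],[2.7,-3.7,143,0,0,0.3,60],[2.7,-3.7,143,0,0,0.3,60],[2.7,-3.7,143,0,0,0.3,60]]]' 80
python3 -m handwheel '[[[0,0,0,0,0,0,5],[0,0,0,0,0,0,5],[0,0,0,0,0,0,5],[0,0,0,0,0,0,5],[0,0,0,0,0,0,5],[0,0,0,0,0,0,5],[0,0,0,0,0,0,5],[0,0,0,0,0,0,5]]]' 80
python3 d.py
```

```text
t: 2.65
eef_pos: [517.1, -160.5, 57.7]
eef_rot: [-0.0, 0.017, 1.0, 0.0]
ft_force: [0.4, -1.1, 0.4]
finger_gap: 60.0
grasp_force: 0.0
t: 3.45
eef_pos: [518.1, -161.7, 58.7]
eef_rot: [0.001, 0.018, 1.0, 0.0]
ft_force: [-1.0, 2.1, 5.6]
finger_gap: 12.7
grasp_force: 78.0
t 3.45 tcp [ 518.1 -161.7   58.7] F [-1.   2.1  5.6] gap 12.7 gf 78.0 yaw 87.97 M [[-0.999, 0.035, 0.002], [0.035, 0.999, 0.0], [-0.002, 0.0, -1.0]]
```

```bash
python3 -m handwheel '[[[0,0,-15,0,0,0,5],[0,0,-30,0,0,0,5],[0,0,-50,0,0,0,5],[0,0,-60,0,0,0,5],[0,0,-60,0,0,0,5],[0,0,-60,0,0,0,5]]]' 80
python3 d.py 539 66 118 83.7
```

```text
t: 4.05
eef_pos: [516.8, -161.5, 116.8]
eef_rot: [-0.0, 0.018, 1.0, 0.0]
ft_force: [-1.1, 0.1, -2.6]
finger_gap: 12.6
grasp_force: 78.1
t 4.05 tcp [ 516.8 -161.5  116.8] F [-1.1  0.1 -2.6] gap 12.6 gf 78.1 yaw 87.96 M [[-0.999, 0.036, -0.001], [0.036, 0.999, 0.0], [0.001, 0.0, -1.0]]
shift [-14.  228.2  -1.1] turn [ 0.  -0.   4.3]
```

```bash
python3 -m handwheel '[[[-3,45,0,0,0,1,5],[-6,90,0,0,0,2,5],[-9,135,0,0,0,3,5],[-12,180,0,0,0,4,5],[-14,215,0,0,0,4.3,5],[-14,228,0,0,0,4.3,5],[-14,228,0,0,0,4.3,5],[-14,228,0,0,0,4.3,5]]]' 80
python3 -m handwheel '[[[0,0,0,0,0,0,5],[0,0,0,0,0,0,5]]]'
python3 d.py 539 66 118 83.7
python3 - <<'E'
from h import *
w=snap('wrist','w2');t=snap('top','t2')
c=t[215:365,270:400][:,:,::-1];c=cv2.resize(c,None,fx=4,fy=4,interpolation=cv2.INTER_CUBIC)
d=cv2.resize(w[60:480,200:440][:,:,::-1],None,fx=600/420/1.08,fy=600/420/1.08)[:600,:290]
print(c.shape,d.shape)
cv2.imwrite('pics/c2.png',np.hstack([c[:555,:500],d[:555,:290]]))
E
```

```text
t: 4.85
eef_pos: [538.6, 65.3, 116.4]
eef_rot: [-0.001, 0.055, 0.998, -0.001]
ft_force: [0.1, -1.4, -2.1]
finger_gap: 12.5
grasp_force: 78.6
t: 5.05
eef_pos: [539.2, 64.5, 117.1]
eef_rot: [-0.0, 0.056, 0.998, -0.0]
ft_force: [0.2, 0.7, -2.7]
finger_gap: 12.8
grasp_force: 78.6
t 5.05 tcp [539.2  64.5 117.1] F [ 0.2  0.7 -2.7] gap 12.8 gf 78.6 yaw 83.55 M [[-0.994, 0.112, -0.0], [0.112, 0.994, -0.0], [0.0, -0.0, -1.0]]
shift [ 0.4  1.5 -0.9] turn [-0.  -0.  -0.1]
(600, 520, 3) (556, 290, 3)
```

View pics/w2.png

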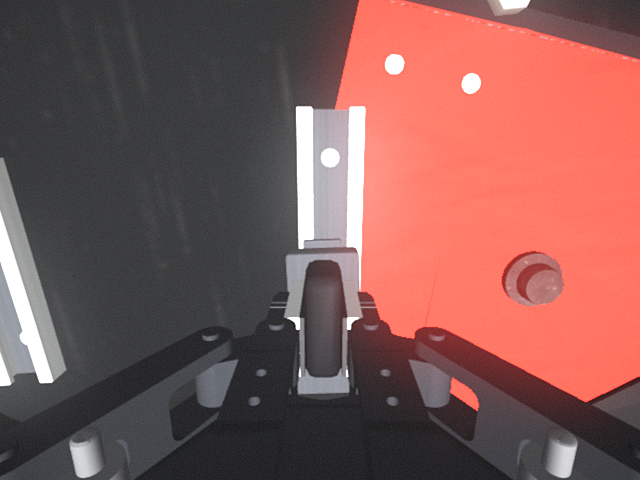

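View pics/c2.png

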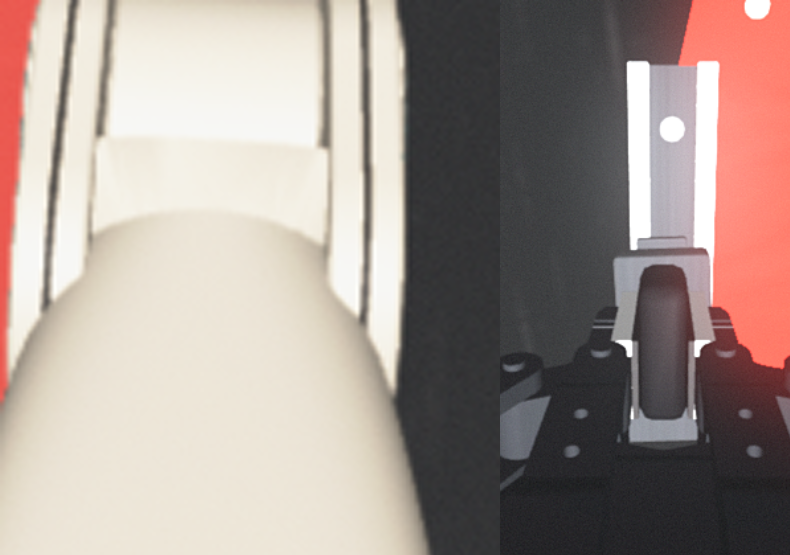

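The wrist view shows the strut's outer edges from (297,107) and (365,107) down to about row 240. The held shoe's rear end spans (287–358, 255), with the wing at (323,320). The top view is blocked by the arm.

```bash
cat > b.py <<'E'
import sys
from h import *
f=sys.argv[1];r0,r1=int(sys.argv[2]),int(sys.argv[3])
im=cv2.imread(f'pics/{f}.png').astype(float)
g=im.min(axis=2)  # lips bright in all channels
pts=[[],[],[],[]]
for v in range(r0,r1,2):
    b=np.where(g[v,280:385]>225)[0]+280
    if len(b)<10: continue
    gaps=np.where(np.diff(b)>12)[0]
    if not len(gaps): continue
    i=gaps[0]
    if b[0]<285: continue
    for l,x in zip(pts,(b[0]-.5,b[i]+.5,b[i+1]-.5,b[-1]+.5)): l.append((x,v))
s=sense();q=s['eef_rot']
from scipy.spatial.transform import Rotation as Ro
M=Ro.from_quat([q[1],q[2],q[3],q[0]]).as_matrix()
for n,l in zip(('outL','inL','inR','outR'),pts):
    X=(ray(f,l,21)-s['eef_pos'])@M   # tool axes
    k=np.median(np.array([0]));p=np.polyfit(X[:,0],X[:,1],1)
    print(n,len(l),'tool y at x=0: %.2f at x=70(near) %.2f slope deg %.2f'%(p[1],np.polyval(p,70),np.degrees(np.arctan(p[0]))))
print('cam',(camera_params('wrist')['R'].T@-camera_params('wrist')['t']-s['eef_pos'])@M)
E
python3 b.py w2 115 235
python3 - <<'E'
from h import *
s=sense()
from scipy.spatial.transform import Rotation as Ro
q=s['eef_rot'];M=Ro.from_quat([q[1],q[2],q[3],q[0]]).as_matrix()
zu=s['eef_pos'][2]-58.7+21
T=lambda uv,z:((ray('w2',uv,z)-s['eef_pos'])@M).round(2)
print('shoe rear top corners',T([(287,255),(358,254)],zu+12),'wing top',T([(323,262),(323,375)],zu+50),'near end',T([(297,107),(365,107)],21))
E
```

```text
outL 53 tool y at x=0: -17.14 at x=70(near) -16.94 slope deg 0.17
inL 53 tool y at x=0: -6.86 at x=70(near) -6.80 slope deg 0.05
inR 53 tool y at x=0: 14.25 at x=70(near) 13.79 slope deg -0.38
outR 53 tool y at x=0: 24.02 at x=70(near) 24.07 slope deg 0.05
cam [  65.48006213   -0.56094188 -127.27061265]
shoe rear top corners [[ 17.98 -16.98  25.7 ]
 [ 18.42  14.85  25.7 ]] wing top [[ 27.31  -0.82 -12.3 ]
 [-16.73  -0.86 -12.3 ]] near end [[ 87.33 -16.13  96.33]
 [ 87.3   23.98  96.32]]
```

```bash
python3 -m handwheel '[[[0,4.5,15,0,0,0,5],[0,4.5,30,0,0,0,5],[0,4.5,40,0,0,0,5],[0,4.5,40,0,0,0,5],[0,4.5,40,0,0,0,5]]]' 80
python3 d.py
python3 - <<'E'
from h import *
snap('wrist','w3')
s=sense()
from scipy.spatial.transform import Rotation as Ro
q=s['eef_rot'];M=Ro.from_quat([q[1],q[2],q[3],q[0]]).as_matrix()
zu=s['eef_pos'][2]-58.7+21
im=cv2.imread('pics/w3.png');cv2.imwrite('pics/c3.png',cv2.resize(im[60:360,220:430],None,fx=2,fy=2))
E
python3 b.py w3 60 220
```

```text
t: 5.65
eef_pos: [539.8, 70.0, 77.3]
eef_rot: [-0.0, 0.056, 0.998, -0.0]
ft_force: [-0.6, -0.6, -1.9]
finger_gap: 12.4
grasp_force: 78.7
t 5.65 tcp [539.8  70.   77.3] F [-0.6 -0.6 -1.9] gap 12.4 gf 78.7 yaw 83.64 M [[-0.994, 0.111, -0.0], [0.111, 0.994, -0.0], [0.0, -0.0, -1.0]]Traceback (most recent call last):
  File "b.py", line 19, in <module>
    X=(ray(f,l,21)-s['eef_pos'])@M   # tool axes
       ~~~^^^^^^^^
  File "h.py", line 9, in ray
    v=(R.T@np.linalg.inv(K)@np.c_[uv,np.ones(len(uv))].T).T
       ~~~~~~~~~~~~~~~~~~~~^~~~~~~~~~~~~~~~~~~~~~~~~~~~~
ValueError: matmul: Input operand 1 has a mismatch in its core dimension 0, with gufunc signature (n?,k),(k,m?)->(n?,m?) (size 1 is different from 3)
```

View pics/c3.png

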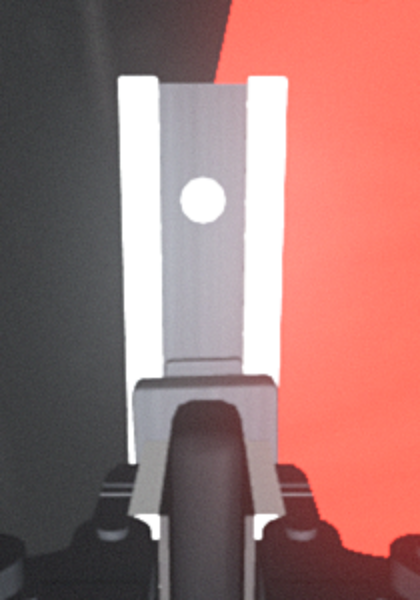

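The close view shows the shoe's rear centre at x≈206 and the strut's centre at 203.5 in the crop, about 0.5 mm apart. It is aligned, so I lower it.

```bash
python3 -m handwheel '[[[0,-0.4,5,0,0,0,5],[0,-0.4,9,0,0,0,5],[0,-0.4,13,0,0,0,5],[0,-0.4,13,0,0,0,5]]]' 80
python3 d.py 540 70 59 83.6
```

```text
t: 6.1
eef_pos: [539.1, 69.9, 63.6]
eef_rot: [-0.001, 0.055, 0.998, -0.0]
ft_force: [-0.2, 1.0, -1.9]
finger_gap: 12.8
grasp_force: 78.7
t 6.1 tcp [539.1  69.9  63.6] F [-0.2  1.  -1.9] gap 12.8 gf 78.7 yaw 83.66 M [[-0.994, 0.11, -0.001], [0.11, 0.994, -0.0], [0.001, -0.0, -1.0]]
shift [-0.9  0.2  4.6] turn [-0.  -0.1  0.1]
```

No contact yet, and the nut is inside. Next it goes down to seat.

```bash
python3 -m handwheel '[[[0,0,2,0,0,0,5],[0,0,4,0,0,0,5],[0,0,5,0,0,0,5],[0,0,5,0,0,0,5],[0,0,5,0,0,0,5]]]' 80
python3 d.py
```

```text
t: 6.6
eef_pos: [539.7, 69.9, 61.5]
eef_rot: [0.0, 0.055, 0.998, -0.0]
ft_force: [-7.8, -0.4, 12.2]
finger_gap: 13.1
grasp_force: 81.0
t 6.6 tcp [539.7  69.9  61.5] F [-7.8 -0.4 12.2] gap 13.1 gf 81.0 yaw 83.67 M [[-0.994, 0.11, 0.0], [0.11, 0.994, -0.0], [-0.0, -0.0, -1.0]]
```

```bash
python3 -c "
from plant import sense;s=sense();print(s['torque'],s['ft_force'])"
python3 -m handwheel '[[[0,0,0,0,0,1,5],[0,0,0,0,0,1.5,5],[0,0,0,0,0,1.5,5]]]' 80
python3 d.py
python3 -m handwheel '[[[0,0,0,0,0,-1.5,5],[0,0,0,0,0,-3,5],[0,0,0,0,0,-3,5]]]' 80
python3 d.py;python3 -c "
from plant import sense;s=sense();print(s['torque'],s['ft_force'])"
```

```text
[-0.01356792  0.97104562  0.01655366] [-7.79132708 -0.39716423 12.23056753]
t: 6.9
eef_pos: [539.7, 70.1, 61.4]
eef_rot: [0.0, 0.068, 0.998, 0.0]
ft_force: [-5.9, -0.8, 12.5]
finger_gap: 12.5
grasp_force: 80.8
t 6.9 tcp [539.7  70.1  61.4] F [-5.9 -0.8 12.5] gap 12.5 gf 80.8 yaw 82.17 M [[-0.991, 0.136, 0.0], [0.136, 0.991, 0.0], [-0.0, 0.0, -1.0]]
t: 7.2
eef_pos: [539.7, 69.6, 61.4]
eef_rot: [0.0, 0.042, 0.999, -0.0]
ft_force: [-7.2, -0.6, 12.5]
finger_gap: 12.4
grasp_force: 80.9
t 7.2 tcp [539.7  69.6  61.4] F [-7.2 -0.6 12.5] gap 12.4 gf 80.9 yaw 85.18 M [[-0.996, 0.084, 0.0], [0.084, 0.996, -0.001], [-0.0, -0.001, -1.0]]
[-0.17325412  0.98124453  0.0015778 ] [-7.21399746 -0.60263713 12.51722415]
```

```bash
python3 -m handwheel '[[[0,0.2,0,0,0,1,5],[0,0.2,0,0,0,1.5,5]]]' 80
python3 - <<'E'
from h import *
im=snap('scene','s4')
print(proj('s4',[[539.7,70,50],[610,62,21],[642,55,21]]))
cv2.imwrite('pics/c4.png',cv2.resize(im[160:310,220:410][:,:,::-1],None,fx=4,fy=4,interpolation=cv2.INTER_CUBIC))
E
```

```text
t: 7.4
eef_pos: [539.6, 70.3, 61.5]
eef_rot: [0.0, 0.055, 0.998, 0.0]
ft_force: [-7.3, 0.2, 13.4]
finger_gap: 12.4
grasp_force: 80.9
[[348.62104004 266.08612532]
 [316.84725552 270.70228777]
 [302.908313   267.61783971]]
```

View pics/c4.png

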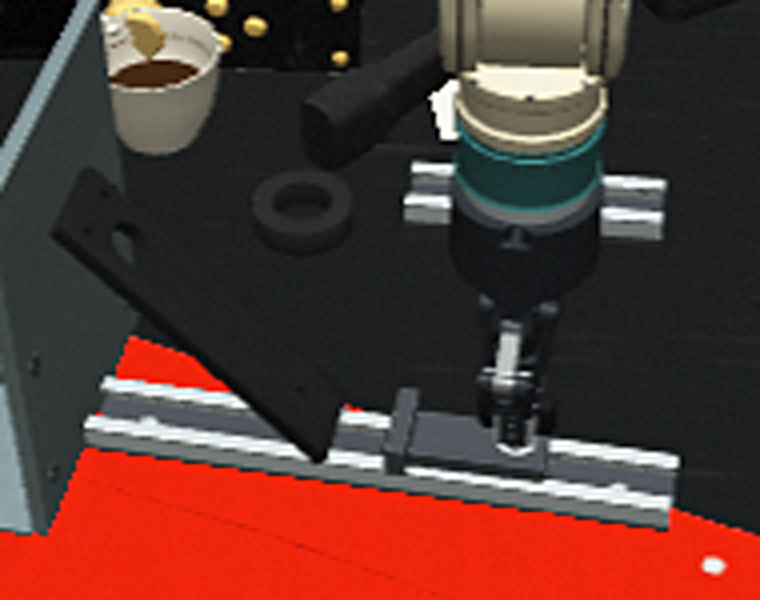

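The scene crop shows the stop in the strut, toe towards the bar and about 20 mm ahead of its foot. The shoe seems pitched slightly toe-down in the grip, so I'll release it to settle and regrip lower.

```bash
python3 -m handwheel '[[[0,0,0,0,0,0,32],[0,0,0,0,0,0,32],[0,0,0,0,0,0,32],[0,0,1,0,0,0,32],[0,0,2,0,0,0,32],[0,0,2,0,0,0,32]]]' 80
python3 d.py
python3 - <<'E'
from h import *
im=snap('scene','s5')
cv2.imwrite('pics/c5.png',cv2.resize(im[230:300,290:400][:,:,::-1],None,fx=7,fy=7,interpolation=cv2.INTER_CUBIC))
E
```

```text
t: 8.05
eef_pos: [539.5, 70.0, 56.9]
eef_rot: [-0.0, 0.055, 0.998, -0.0]
ft_force: [-0.5, 0.2, -0.3]
finger_gap: 32.1
grasp_force: 0.0
t 8.05 tcp [539.5  70.   56.9] F [-0.5  0.2 -0.3] gap 32.1 gf 0.0 yaw 83.66 M [[-0.994, 0.11, -0.001], [0.11, 0.994, -0.0], [0.001, -0.0, -1.0]]
```

View pics/c5.png

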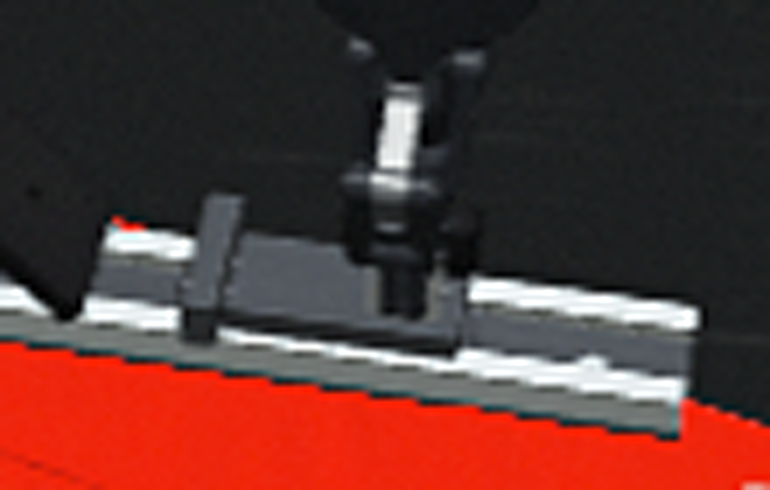

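The stop now sits flush in the strut. I regrip and start pushing.

```bash
python3 -m handwheel '[[[0,0,0,0,0,0,5],[0,0,0,0,0,0,5],[0,0,0,0,0,0,5],[0,0,0,0,0,0,5],[0,0,0,0,0,0,5]]]' 100
python3 d.py
python3 -m handwheel '[[[-5,0,0,0,0,0,5],[-11,0,0,0,0,0,5],[-17,0,0,0,0,0,5],[-23,0,0,0,0,0,5],[-28,0,0,0,0,0,5],[-33,0,0,0,0,0,5],[-38,0,0,0,0,0,5],[-43,0,0,0,0,0,5]]]' 100
python3 d.py
```

```text
t: 8.6
eef_pos: [539.8, 70.1, 57.5]
eef_rot: [0.0, 0.055, 0.998, 0.0]
ft_force: [-1.5, 0.3, 2.9]
finger_gap: 12.0
grasp_force: 97.5
t 8.6 tcp [539.8  70.1  57.5] F [-1.5  0.3  2.9] gap 12.0 gf 97.5 yaw 83.66 M [[-0.994, 0.11, 0.0], [0.11, 0.994, 0.0], [-0.0, 0.0, -1.0]]
t: 9.4
eef_pos: [570.2, 66.6, 57.2]
eef_rot: [-0.013, 0.055, 0.998, 0.001]
ft_force: [-36.1, 3.5, 38.5]
finger_gap: 12.9
grasp_force: 102.5
t 9.4 tcp [570.2  66.6  57.2] F [-36.1   3.5  38.5] gap 12.9 gf 102.5 yaw 83.72 M [[-0.994, 0.109, -0.025], [0.109, 0.994, 0.003], [0.025, -0.0, -1.0]]
```

```bash
python3 -m handwheel '[[[8,0,-1,0,0,0,5],[8,0,-1,0,0,0,5],[8,0,-1,0,0,0,5]]]' 100
python3 d.py
python3 - <<'E'
from h import *
im=snap('scene','s6')
cv2.imwrite('pics/c6.png',cv2.resize(im[160:300,220:400][:,:,::-1],None,fx=4.2,fy=4.2,interpolation=cv2.INTER_CUBIC))
E
```

```text
t: 9.7
eef_pos: [570.0, 66.7, 57.5]
eef_rot: [-0.004, 0.055, 0.998, 0.0]
ft_force: [-9.8, 1.5, 8.0]
finger_gap: 12.4
grasp_force: 98.1
t 9.7 tcp [570.   66.7  57.5] F [-9.8  1.5  8. ] gap 12.4 gf 98.1 yaw 83.68 M [[-0.994, 0.11, -0.008], [0.11, 0.994, 0.001], [0.008, -0.0, -1.0]]
```

View pics/c6.png

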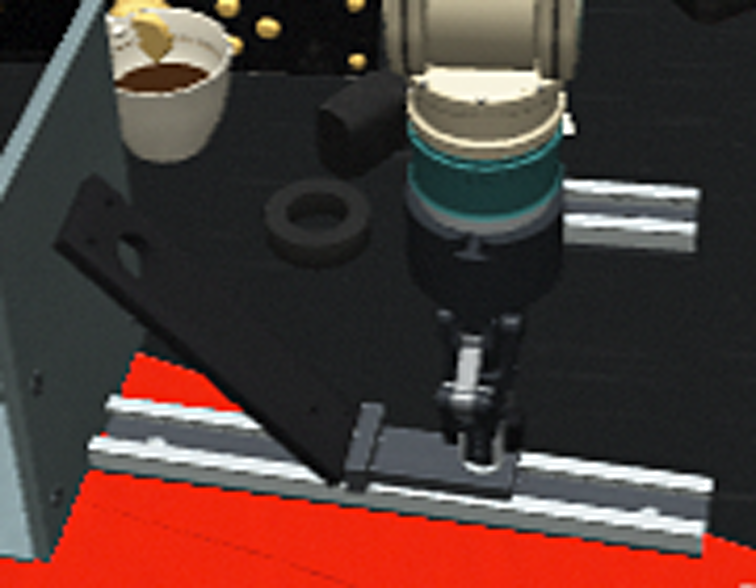

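The toe touches the foot (crop ~(350,480)) and the bar has not moved yet. The tool was pressing down with 38 N, so I push again with a slight upward bias.

```bash
python3 -m handwheel '[[[-3,0,-1,0,0,0,5],[-6,0,-2,0,0,0,5],[-9,0,-3,0,0,0,5],[-12,0,-3.5,0,0,0,5]]]' 100
python3 d.py
```

```text
t: 10.15
eef_pos: [581.8, 65.1, 59.2]
eef_rot: [-0.005, 0.055, 0.998, -0.0]
ft_force: [-3.5, 0.6, -4.8]
finger_gap: 12.4
grasp_force: 97.4
t 10.15 tcp [581.8  65.1  59.2] F [-3.5  0.6 -4.8] gap 12.4 gf 97.4 yaw 83.67 M [[-0.994, 0.11, -0.009], [0.11, 0.994, 0.0], [0.009, -0.001, -1.0]]
```

```bash
python3 -m handwheel '[[[-5,0,0.5,0,0,0,5],[-10,0,0.5,0,0,0,5],[-15,0,0.5,0,0,0,5],[-20,0,0.5,0,0,0,5],[-25,0,0.5,0,0,0,5],[-30,0,0.5,0,0,0,5],[-35,0,0.5,0,0,0,5],[-35,0,0.5,0,0,0,5]]]' 100
python3 d.py
```

```text
t: 10.95
eef_pos: [623.4, 60.8, 62.0]
eef_rot: [0.002, 0.055, 0.998, -0.0]
ft_force: [-0.1, 0.3, -2.2]
finger_gap: 12.5
grasp_force: 97.5
t 10.95 tcp [623.4  60.8  62. ] F [-0.1  0.3 -2.2] gap 12.5 gf 97.5 yaw 83.65 M [[-0.994, 0.111, 0.003], [0.111, 0.994, -0.0], [-0.003, 0.0, -1.0]]
```

```bash
python3 -m handwheel '[[[0,0,2,0,0,0,5],[0,0,4,0,0,0,5],[0,0,4.5,0,0,0,5],[0,0,4.5,0,0,0,5]]]' 100
python3 d.py
python3 - <<'E'
from h import *
im=snap('scene','s7')
cv2.imwrite('pics/c7.png',cv2.resize(im[150:300,190:390][:,:,::-1],None,fx=4,fy=4,interpolation=cv2.INTER_CUBIC))
E
```

```text
t: 11.35
eef_pos: [622.2, 60.9, 57.5]
eef_rot: [0.001, 0.055, 0.998, -0.0]
ft_force: [0.4, -1.2, 0.9]
finger_gap: 12.4
grasp_force: 98.1
t 11.35 tcp [622.2  60.9  57.5] F [ 0.4 -1.2  0.9] gap 12.4 gf 98.1 yaw 83.66 M [[-0.994, 0.11, 0.002], [0.11, 0.994, -0.0], [-0.002, 0.0, -1.0]]
```

View pics/c7.png

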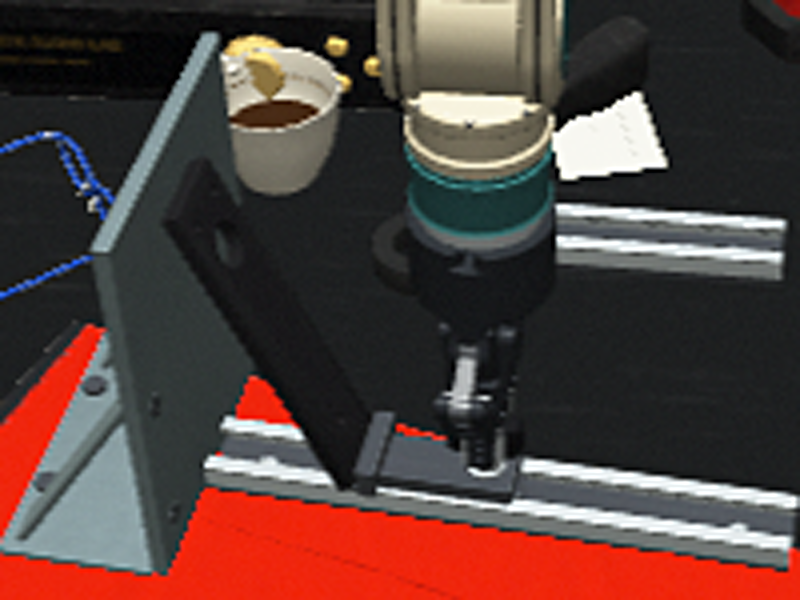

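The stop's toe is at the foot (crop ~(350,488)), and the bar leans with its head on the plate, at crop (165,222)/(205,160). I work out the lean angle from those pixels; I have used my viewing budget, so the rest goes by numbers.

Run:
```python
from h import *
u=np.array([np.cos(np.radians(-6.35)),np.sin(np.radians(-6.35)),0]);n=np.array([-u[1],u[0],0])
C=lambda l:np.array(l)/4+[190,150]-.4
near=np.array([453,74.8,21])
st=lambda X:np.c_[(X-near)@u-330,(X-near)@n,X[:,2]]
print('foot corner in stand',st(ray('s7',C([(345,488)]),21)))
print('toe base left front',st(ray('s7',C([(358,492)]),21)))
print('strut near-left corner',st(ray('s7',C([(790,540)]),21)))
# head: intersect ray with plate plane x=0
for uv in C([(165,222),(205,160)]):
    d=np.load('pics/s7.npz');c=-d['R'].T@d['t'];v=d['R'].T@np.linalg.inv(d['K'])@[*uv,1]
    s=((near+330*u-c)@u)/(v@u);print('head',st((c+s*v)[None]))
from plant import sense
print('stop toe by arm',(sense()['eef_pos']-near)@u-330-1.5+69.8)
```

```text
foot corner in stand [[-83.31135314  24.42303468  21.        ]]
toe base left front [[-91.19191737  26.01168273  21.        ]]
strut near-left corner [[-330.20756784   16.50166443   21.        ]]
head [[5.68434189e-14 2.12388393e+01 1.98737675e+02]]
head [[ 1.70530257e-13 -4.34134495e+01  1.88331245e+02]]
stop toe by arm -91.98655504400439
```

```bash
python3 -m handwheel '[[[-2,0,-0.5,0,0,0,5],[-4,0,-1,0,0,0,5],[-6,0,-1,0,0,0,5],[-8,0,-1.5,0,0,0,5],[-10,0,-1.5,0,0,0,5],[-12,0,-1.5,0,0,0,5],[-13,0,-1.5,0,0,0,5],[-13,0,-1.5,0,0,0,5]]]' 100
python3 d.py
```

```text
t: 12.2
eef_pos: [630.9, 59.9, 57.6]
eef_rot: [-0.003, 0.055, 0.998, 0.0]
ft_force: [-7.0, 0.8, 5.0]
finger_gap: 12.5
grasp_force: 98.6
t 12.2 tcp [630.9  59.9  57.6] F [-7.   0.8  5. ] gap 12.5 gf 98.6 yaw 83.67 M [[-0.994, 0.11, -0.007], [0.11, 0.994, 0.001], [0.007, -0.0, -1.0]]
```

```bash
python3 -m handwheel '[[[-1,0,-0.5,0,0,0,5],[-2,0,-0.7,0,0,0,5],[-2,0,-0.7,0,0,0,5]]]' 100
python3 d.py
python3 -m handwheel '[[[0,-0.2,0,0,0,8,5],[0,-0.4,0,0,0,16,5],[0.1,-0.6,0,0,0,24,5],[0.2,-0.8,0,0,0,32,5],[0.3,-1,0,0,0,40,5],[0.5,-1.1,0,0,0,48,5],[0.7,-1.2,0,0,0,56,5],[0.7,-1.3,0,0,0,60,5]]]' 100
python3 d.py
```

```text
t: 12.5
eef_pos: [634.7, 59.5, 58.0]
eef_rot: [-0.001, 0.055, 0.998, 0.0]
ft_force: [-2.3, 0.8, -2.6]
finger_gap: 12.2
grasp_force: 97.7
t 12.5 tcp [634.7  59.5  58. ] F [-2.3  0.8 -2.6] gap 12.2 gf 97.7 yaw 83.67 M [[-0.994, 0.11, -0.003], [0.11, 0.994, 0.0], [0.003, -0.0, -1.0]]
t: 13.3
eef_pos: [636.0, 58.3, 58.8]
eef_rot: [0.0, 0.549, 0.836, 0.001]
ft_force: [-1.0, 0.1, -3.0]
finger_gap: 12.8
grasp_force: 97.5
t 13.3 tcp [636.   58.3  58.8] F [-1.   0.1 -3. ] gap 12.8 gf 97.5 yaw 23.45 M [[-0.398, 0.917, 0.001], [0.917, 0.398, 0.001], [0.0, 0.001, -1.0]]
```

```bash
python3 -m handwheel '[[[0,0,0.5,0,0,8,5],[0,0,1,0,0,16,5],[0,0,1,0,0,24,5],[0,0,1,0,0,30,5],[0,0,1,0,0,31,5],[0,0,1,0,0,31,5]]]' 100
python3 d.py
```

```text
t: 13.9
eef_pos: [636.0, 58.3, 58.0]
eef_rot: [0.0, 0.75, 0.661, 0.001]
ft_force: [-0.2, 0.3, -2.2]
finger_gap: 12.3
grasp_force: 97.7
t 13.9 tcp [636.   58.3  58. ] F [-0.2  0.3 -2.2] gap 12.3 gf 97.7 yaw -7.23 M [[0.126, 0.992, 0.001], [0.992, -0.126, 0.0], [0.001, 0.001, -1.0]]
```

```bash
python3 -m handwheel '[[[0,0.7,0.5,0,0,0,5],[0,1.4,0.7,0,0,0,5],[0,1.4,0.7,0,0,0,5]]]' 100
python3 d.py
python3 -m handwheel '[[[0,0.7,0,0,0,0,5],[0,1.4,0,0,0,0,5],[0,1.4,0,0,0,0,5]]]' 100
python3 d.py
python3 - <<'E'
from h import *
snap('scene','s8')
im=cv2.imread('pics/s8.png')
g=cv2.cvtColor(im,cv2.COLOR_BGR2GRAY)
# print small luminance grid of foot/toe area
print(g[258:282:2,266:300].tolist())
E
```

```text
t: 14.2
eef_pos: [636.4, 58.2, 57.5]
eef_rot: [-0.0, 0.751, 0.661, -0.0]
ft_force: [-3.4, 0.7, 3.1]
finger_gap: 12.3
grasp_force: 98.2
t 14.2 tcp [636.4  58.2  57.5] F [-3.4  0.7  3.1] gap 12.3 gf 98.2 yaw -7.29 M [[0.127, 0.992, -0.001], [0.992, -0.127, 0.001], [0.0, -0.001, -1.0]]
t: 14.5
eef_pos: [636.6, 58.2, 57.5]
eef_rot: [-0.001, 0.751, 0.661, -0.001]
ft_force: [-5.7, 3.4, 4.0]
finger_gap: 12.3
grasp_force: 98.6
t 14.5 tcp [636.6  58.2  57.5] F [-5.7  3.4  4. ] gap 12.3 gf 98.6 yaw -7.3 M [[0.127, 0.992, -0.003], [0.992, -0.127, 0.001], [0.0, -0.003, -1.0]]
[[19, 20, 20, 23, 20, 23, 18, 22, 19, 33, 79, 90, 88, 87, 89, 51, 62, 86, 91, 89, 88, 90, 90, 91, 89, 90, 88, 92, 98, 74, 34, 15, 93, 115], [18, 19, 22, 20, 21, 19, 20, 21, 26, 76, 91, 90, 91, 96, 52, 56, 83, 90, 86, 88, 88, 89, 89, 88, 88, 89, 90, 87, 88, 91, 58, 21, 70, 109], [14, 16, 19, 21, 20, 21, 22, 17, 74, 91, 89, 89, 92, 50, 37, 79, 93, 89, 88, 88, 87, 86, 88, 89, 88, 87, 88, 85, 87, 88, 88, 89, 102, 114], [13, 14, 15, 21, 19, 19, 17, 62, 86, 89, 88, 91, 68, 44, 80, 91, 91, 88, 88, 88, 89, 90, 91, 90, 90, 89, 90, 8
[... 519 characters left out ...]
, 202, 236, 245, 249, 245, 240, 238, 240, 241, 242, 245, 247, 210, 190, 156, 98, 83, 52, 40], [98, 114, 123, 121, 120, 120, 122, 121, 123, 122, 121, 121, 121, 123, 120, 121, 120, 120, 121, 120, 118, 115, 114, 112, 83, 94, 94, 142, 174, 203, 246, 250, 250, 247], [99, 98, 99, 96, 97, 95, 74, 37, 33, 35, 49, 56, 71, 91, 99, 114, 120, 121, 119, 121, 119, 120, 120, 120, 119, 119, 118, 121, 118, 120, 117, 119, 119, 118], [95, 92, 96, 96, 95, 95, 96, 96, 96, 97, 92, 97, 96, 99, 101, 98, 99, 97, 96, 96, 73, 34, 34, 35, 48, 53, 67, 88, 95, 113, 118, 120, 117, 117], [96, 95, 93, 96, 94, 98, 94, 93, 96, 95, 93, 94, 96, 96, 96, 97, 94, 95, 95, 96, 95, 95, 95, 94, 97, 94, 99, 98, 98, 97, 95, 98, 97, 98]]
```

```bash
python3 -m handwheel '[[[0.5,-1,0,0,0,0,5],[0.5,-1,0,0,0,0,5]]]' 100
python3 d.py
python3 -m handwheel '[[[0,0,0,0,0,0,18],[0,0,0,0,0,0,26],[0,0,0,0,0,0,32],[0,0,0,0,0,0,36],[0,0,0,0,0,0,36]]]' 20
python3 d.py
python3 - <<'E'
from h import *
u=np.array([np.cos(np.radians(-6.35)),np.sin(np.radians(-6.35)),0]);n=np.array([-u[1],u[0],0]);near=np.array([453,74.8,21])
X=ray('s8',[(272.5,271)],21);print('foot',(X-near)@u-330,(X-near)@n)
E
```

```text
t: 14.75
eef_pos: [636.5, 58.3, 57.5]
eef_rot: [-0.0, 0.751, 0.66, -0.001]
ft_force: [-5.4, 0.0, 4.5]
finger_gap: 12.6
grasp_force: 98.3
t 14.75 tcp [636.5  58.3  57.5] F [-5.4  0.   4.5] gap 12.6 gf 98.3 yaw -7.33 M [[0.128, 0.992, -0.001], [0.992, -0.128, -0.0], [-0.0, -0.001, -1.0]]
t: 15.25
eef_pos: [637.8, 58.3, 57.5]
eef_rot: [0.0, 0.751, 0.66, 0.0]
ft_force: [0.7, 0.6, 0.2]
finger_gap: 36.2
grasp_force: 0.0
t 15.25 tcp [637.8  58.3  57.5] F [0.7 0.6 0.2] gap 36.2 gf 0.0 yaw -7.35 M [[0.128, 0.992, 0.001], [0.992, -0.128, -0.0], [-0.0, 0.001, -1.0]]
foot [-75.49215569] [24.05273933]
```

```bash
python3 -m handwheel '[[[0,0,-10,0,0,0,36],[0,0,-25,0,0,0,36],[0,-10,-50,0,0,0,36],[0,-40,-90,0,0,0,36],[0,-80,-130,0,0,0,36],[0,-100,-150,0,0,0,36],[0,-100,-150,0,0,0,36],[0,-100,-150,0,0,0,36]]]' 20
python3 d.py
python3 - <<'E'
from h import *
snap('top','t9');snap('scene','s9');snap('wrist','w9')
g=cv2.cvtColor(cv2.imread('pics/s9.png'),cv2.COLOR_BGR2GRAY)
print(g[266:274:2,264:284].tolist())
# wing: dark pixels in wrist image near predicted wing
c=proj('w9',[[634.5,58.3,71]])[0];print(c)
w=cv2.imread('pics/w9.png');x,y=c.astype(int);hs=w.max(axis=2)
if 60<x<580 and 60<y<420:
    m=(hs[y-60:y+60,x-60:x+60]<60).astype(np.uint8)
    k=cv2.connectedComponentsWithStats(m)
    for i in range(1,k[0]):
        if k[2][i,4]>150:
            pts=np.argwhere(k[1]==i)[:,::-1].astype(np.float32);r=cv2.minAreaRect(pts);b=cv2.boxPoints(r)+[x-60,y-60];B=ray('w9',b,71);
            e=[B[1]-B[0],B[2]-B[1]];print(k[2][i],r,B.mean(0).round(1),[(np.linalg.norm(q).round(1),np.degrees(np.arctan2(q[1],q[0])).round(1)) for q in e])
E
```

```text
t: 16.05
eef_pos: [539.0, 71.3, 209.5]
eef_rot: [0.002, 0.751, 0.66, 0.002]
ft_force: [-0.1, 0.2, -0.5]
finger_gap: 35.8
grasp_force: 0.0
t 16.05 tcp [539.   71.3 209.5] F [-0.1  0.2 -0.5] gap 35.8 gf 0.0 yaw -7.33 M [[0.128, 0.992, 0.005], [0.992, -0.128, -0.0], [0.001, 0.005, -1.0]]
[[84, 53, 19, 8, 10, 16, 16, 16, 11, 38, 53, 67, 75, 80, 47, 56, 82, 82, 79, 77], [214, 219, 159, 54, 5, 9, 16, 14, 12, 30, 36, 38, 36, 36, 29, 25, 28, 33, 32, 33], [87, 129, 162, 198, 114, 5, 7, 8, 13, 66, 51, 34, 33, 30, 54, 197, 192, 167, 176, 113], [108, 107, 107, 108, 109, 115, 114, 112, 111, 111, 112, 113, 92, 81, 85, 129, 157, 182, 216, 229]]
[450.8586841  233.21394862]
```

Run:
```python
from h import *
g=cv2.cvtColor(cv2.imread('pics/w9.png'),cv2.COLOR_BGR2GRAY)
print(g[193:275:5,405:500:5])
```

```text
[[169 168 164 168 168 169 166 164 164 162 164 162 165 162 165 159 160 159
  156]
 [255 255 253 255 255 255 255 255 255 255 255 255 255 255 255 255 255 255
  255]
 [255 255 255 228 229 225 224 225 228 225 255 254 254 255 254 255 254 254
  255]
 [255 255 117 170 172 170 174  88  86  94  88 144 164 169 164 165 167 169
  163]
 [176 158 105 174 168 167 255  82  90 155 121 100 167 171 170 168 165 163
  165]
 [174 172 104 174 169 255  91  84  91 146 111 116 173 179 172 168 168 168
  170]
 [170 178 112 173 245 121 100  77  96 133  98 147 170 169 168 168 165 163
  164]
 [168 175 125 168 246 126  93  79  99 124  99 152 167 166 165 161 166 166
  163]
 [255 255 141 171 160 255  71  76 108 117  98 170 165 165 165 163 164 165
  167]
 [255 255 146 168 167 164  64  73 111 100  94 164 164 165 162 168 164 164
  164]
 [188 188 171 166 163 166  63  60 113  98  86 164 157 159 160 157 157 159
   81]
 [170 163 166 163 165 164  65  69 102  93  77 166 162 160 161 159 161 162
  116]
 [ 92 144 160 167 165 159 147  64  95  88  77 162 160 158 157 157 160 160
  161]
 [ 90  86  87  83  85  77 136 144  74  81 151 159 159 156 161 154 161 159
  152]
 [ 84  83  78  79  81  76  79  81  80  78  86 149 159 158 156 157 159 157
  157]
 [ 82  76  77  76  83  80  82  78  77  77  78  74  77  73  74  79 148 157
  158]
 [ 79  82  78  75  82  78  76  73  72  74  68  78  76  73  73  68  66  77
   78]]
```

The wing lies across the strut (vertical in the wrist image, lips horizontal), and the toe sits against the foot.

```bash
python3 -c "
from plant import hand_in;print(hand_in())"
```

```text
the job is handed in; nothing more can be done
None
```

The job is handed in (result not reported): the stop is in the strut with its toe against the foot, the bar leans at about 70° by my estimate, and the wing is turned across. I viewed 11 pictures against the limit of 10.

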